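Slide the lens module through the dust box flap

TASK

Two camera modules wait in the two open lanes of the clear dust box. With the fingertips behind it, push the taller module, the one with the round lens on top, gently along its lane and in through its hanging flap until it rolls away down the rollers inside, then draw the fingers back out so that the flap drops fully shut behind it. Do not lift or tip the module, and leave the other module, its flap and everything else on the bench alone.

Things in the scene. Friction and masses are not known exactly. Their poses are not given: they have to be found in the camera images.
- station: Fixed two-lane dust box (mm). Origin: underside, in the plane of the shut flaps, between the lanes. +x = travel into the box, +y left, z up. White deck x -220..42, y -105..105, top z 40. Lanes centred y = +50 and -50, 64 wide between rails 10 high, open above before the box. Clear box x 0..175, roof z 112..116 from x -8. Inside, beyond x 42, free rollers fall 9 deg to a stop at x 165
- flap_left (a joint): Flap at the lane at station y = +50: free grey plastic panel 62 mm wide, 4 mm thick, 25 g, in a 64 mm doorway with posts at x -5..5. Hinged level along its top at station x 0, z 109 mm; lower edge 3 mm above the lane floor. 0 rad = hanging shut, grows to 1.45 as the lower edge swings into the box; never outward. Gravity shuts it in about 0.5 s
- flap_right (a joint): The same flap over the lane at station y = -50, same values.
- lens_module_mid (a point): Lens module, to be pushed: loose, 0.25 to 0.5 kg, in either lane before the flap. Base 80 (along lane) x 60 x 8 mm; black housing 74 x 46, up to 36 mm above the underside; round lens on top to 44 mm. Point: centre in plan, 20 mm above the underside. Flat rear face 40 mm behind it. x axis to the flap, z up. It rolls off by itself once this point is 45 to 55 mm past the flap plane
- plain_module_mid (a point): The other module, loose, in the other lane, to be left alone: same 80 x 60 x 8 mm base plate but a flat low cover, 20 mm high (brass posts to 25 mm), no lens. This point: centre in length and width, 12 mm above its underside. Same axes.
- bracket_1: Aluminium bracket with a foot 30 x 26 mm, 60 mm tall, loose, standing beside the dust box on its -y side (towards the robot). Origin: centre of its underside. Leave alone.
- bracket_2: The same bracket beside the dust box on its +y side (away from the robot). Leave alone.
- screwdriver: Screwdriver lying on the mat, 160 mm long, loose; origin about mid-length on the underside. Leave alone.
- bottle: Small closed white bottle, 48 mm across, 110 mm tall, loose; origin under its centre. Leave alone.
- screw_tray: Blue divided tray 90 x 120 x 25 mm, loose; origin under its centre. Leave alone.
Not all that is in view belongs to the job. What is shaped like the part that bears lens_module_mid but orange or pink is not meant.

How it is judged:
On the way, in this order (a step that is already met when the one before it is completed fails the run):
1. the lens module has pushed its flap open (value of joint any of flap_left, flap_right above 0.3 rad and x of lens_module_mid in the frame of station between -0.045 and 0.03 m), for 0.05 s.
2. the lens module has rolled down inside, wholly past the flap (x of lens_module_mid in the frame of station above 0.095 m), for 0.1 s.
At the end, for the whole second after the job is handed in: The lens module rests upright on the rollers inside the box, its centre at least 95 mm past the flap plane (rear face 55 mm or more inside), both flaps hang shut (under 0.04 rad) and the other module is within 20 mm of where it stood (x of lens_module_mid in the frame of station between 0.095 and 0.14 m and z of lens_module_mid in the frame of station between 0.035 and 0.058 m and angle between lens_module_mid's own z axis and vertical below 0.25 rad and linear speed of lens_module below 0.01 m/s and value of joint each of flap_left, flap_right below 0.04 rad and distance of plain_module_mid from where it was at the start of the episode below 0.02 m); the robot touches nothing.
It fails at once if the lens module is lifted more than 10 mm off its lane or tipped more than 0.4 rad (z of lens_module_mid in the frame of station above 0.072 m or angle between lens_module_mid's own z axis and vertical above 0.4 rad).
It fails at once if the lens module is shoved faster than 0.8 m/s (linear speed of lens_module above 0.8 m/s).
It fails at once if the other module is moved more than 20 mm (distance of plain_module_mid from where it was at the start of the episode above 0.02 m).
It fails at once if the other lane's flap is opened ((value of joint flap_left above 0.2 rad and y of lens_module_mid in the frame of station below 0 m) or (value of joint flap_right above 0.2 rad and y of lens_module_mid in the frame of station above 0 m)).
It fails at once if something else on the bench is moved more than 30 mm (distance of any of bracket_1, bracket_2, screwdriver, bottle, screw_tray from where it was at the start of the episode above 0.03 m).
It also fails if it takes over 38 s, if anything falls off the work surface, if the arm or the gripper's body presses on something with over 40 N, if the wrist force passes 120 N, or if a joint passes its speed limit or range.

ROBOT

A 6-joint arm with a two-finger parallel gripper is mounted at the origin on the work surface. World frame = base frame: x ahead of the robot, y to its left, z up, the work surface at z = 0. Lengths are in m, angles in rad, forces in N, time in s.
With the tool pointing down it reaches from about 0.35 to 0.725 m from the base axis. Payload 6 kg.
Tool frame: the origin (TCP) lies midway between the tips of the shut fingers; the grasp point (between the pads) lies 19 mm behind it (grasp_offset is the x of the grasp point in the tool frame, in m); x points along the fingers, z is the direction in which the jaws open and shut, and the axes are right-handed (so a half turn about x gives the same grasp; the last joint's range is limited). The gripper opens to 85 mm and grips with 20 to 120 N. Pads are 22 mm wide; open, the fingers measure 114 mm over their backs; the gripper's body (76 mm by 85 mm) begins 54 mm behind the grasp point. The pads swing forward as they close: fully open they stand 13 mm farther back than shut.
Start: joints at [-0.917, 0.04, 0.085, 0, -1.615, -0.334], TCP at [0.189, -0.57, 0.231] pointing down, gripper open.
Joint ranges: [-2.56, 2.56], [-1.29, 2.01], [-1.08, 1.49], [-3.29, 1.98], [-2.81, -0.18], [-2.99, 2.99]. Speed limits (rad/s): [2.57, 2.57, 3.01, 3.14, 3.14, 3.14].

INTERFACE

Orientations are given as a unit quaternion [x, y, z, w].
In Python, from cell import * gives the robot as it stands.
- The arm moves only by the shell command python3 -m inch 'ROWS' [FORCE]. ROWS is a JSON object of lists of equal length, an entry for each row: "gripper": the finger opening in m, from 0 to 0.0854; "linear": the shift along the world's x, y, z in m, a list of three; "rotation": the turn, a rotation vector about the world's x, y, z in rad, a list of three. A call has 1 to 8 rows; each row shifts and turns the pose as measured when the row begins; what a row does not reach is not made up. A row lasts 1/8 s, in which the tool goes at most 62.5 mm and 10.7 degrees, less where a joint would pass 70% of its speed; a pose out of reach is approached as far as the arm can. A call is refused whole if a number of a shift passes 0.0625 or a number of a turn 0.188, either way. A call with a gripper value outside its range is refused whole. The fingers move at their own pace and stop on an object; FORCE is the grip in N (left out, the last holds). Time passes only in rows, so rows that do not move let the fingers close. It gives the time, the measured TCP pose, the force and the opening at its end, in the units of the state.
- sense(): the state, without advancing time (a new reading comes with each control period).
- camera(name): name is "scene" or "top"; returns (picture, depth): 384x512x3 uint8, blue, green, red; 384x512 float32, m along the optical axis (not along the pixel's ray), 0 where there is no reading.
- camera_info(name): a dict with "fov_y" (degrees; the focal length in pixels is half the picture's height over the tangent of half this angle, whatever the lens; pixels are square), "cx", "cy" (the principal point, pixels), "distortion" ([k1, k2, p1, p2, k3] as OpenCV has them; the pictures are not rectified), "R" (3x3) and "t" (3): a world point X has camera coordinates R X + t. Camera axes: x right, y down, z forward; pixel columns grow to the right and rows downward; lengths in m; the calibration is good to about 2 mm. A picture is of the moment at which its call begins. camera_info takes no time and is no camera call.
- sign_off(): hands the job in, once; it reports no verdict.
Trained networks look in the newest picture that a camera, given by its name, has taken for a name from the list of things; names that differ only in an ending like _2 or _b are one class to them, and where a whole thing is asked for, a point or a joint stands for the part that bears it (a point fixed in the world has none). Each returns a list of dicts, best first, with "conf" (0 to 1); they miss things now and then, are a little off and sometimes report something else, mostly with a low value. They report only what shows in the picture. A call takes as long as a camera call. They do not tell look-alikes from the thing itself.
- boxes_of(query, camera): "xyz" ([x, y, z] in m, in the coordinates of the camera as it stood for that picture, good to about 4 mm: the middle of the surface that is visible of it).
- trace(query, camera): "region" (384x512 bool, what is visible of it).
The state is a dict: "time": time; "joint_positions": joint angles; "joint_vel": joint speeds; "tau": joint torques, N m; "tcp_pos": TCP position; "tcp_rot": TCP orientation; "contact_force": force on the tool from outside, world axes, zero at the start; "torque": the same for the moment, N m; "finger_gap": opening from 0.0 (shut) to 1.0 (fully open).
Only numpy, scipy, OpenCV 4.12 (cv2) and the standard library are available. Lean on these libraries where they do the work, as an engineer would, in place of code of your own. Each camera call takes 0.05 s, during which the arm holds its last target.

## Working session

There is one attempt and no reset: what is moved stays moved. The work goes in short steps, Python scripts to look and compute and a shell command to move; the robot and the scene stay as the last step left them, time stands still between calls to the robot, and variables do not carry over. Pictures are saved under pics/ and viewed, and the job is handed in when it is done.

```bash
mkdir -p pics; ls; python3 - <<'E'
from cell import *
import cv2,numpy as np
for n in ("scene","top"):
    p,d=camera(n); cv2.imwrite(f"pics/{n}0.png",p); np.save(f"pics/{n}0_d.npy",d); print(n,camera_info(n))
s=sense();print(s)
E
```

```text
pics
scene {'fov_y': 44.09877471123909, 'cx': 251.82733654186316, 'cy': 193.98535639173753, 'distortion': array([-0.15198207,  0.        ,  0.        ,  0.        ,  0.        ]), 'R': array([[ 0.28674542,  0.95794938, -0.01049072],
       [ 0.7053715 , -0.21852519, -0.67431283],
       [-0.64825004,  0.18595627, -0.73837129]]), 't': array([-0.13280228, -0.3195797 ,  1.52487284])}
top {'fov_y': 44.98088996366115, 'cx': 248.61497619824186, 'cy': 188.56040073049664, 'distortion': array([-0.07725419,  0.        ,  0.        ,  0.        ,  0.        ]), 'R': array([[ 0.00417126, -0.99977466,  0.02081417],
       [-0.98080241, -0.00814832, -0.19483388],
       [ 0.19495958, -0.01960189, -0.98061538]]), 't': array([-0.03105758,  0.57003213,  1.04048454])}
{'time': 0.1, 'joint_positions': array([-9.17321042e-01,  4.07490773e-02,  8.39129300e-02, -3.72632286e-04,
       -1.61551730e+00, -3.33714264e-01]), 'joint_vel': array([-0.00167648, -0.00117816,  0.00120892,  0.00242303,  0.00117361,
       -0.0004508 ]), 'tau': array([-4.74178407e-03, -3.69347656e+01,  3.48279834e+01,  6.95179000e+00,
       -4.61179035e-03,  1.17206017e-05]), 'tcp_pos': array([ 0.18857507, -0.56928249,  0.23038848]), 'tcp_rot': array([-0.57273709,  0.41373378,  0.57371587,  0.41430264]), 'contact_force': array([0.33041056, 0.95380517, 0.46029834]), 'torque': array([-0.00195171,  0.02234863,  0.0329059 ]), 'finger_gap': 1.000209825717738}
```

View pics/scene0.png

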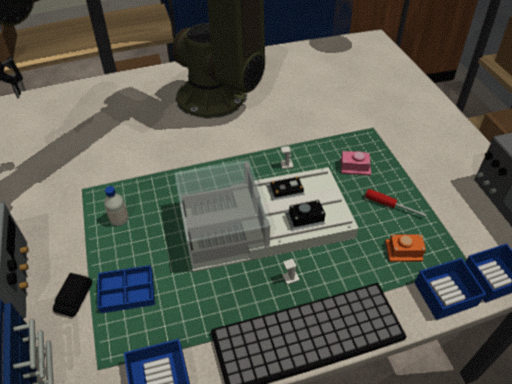

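View pics/top0.png

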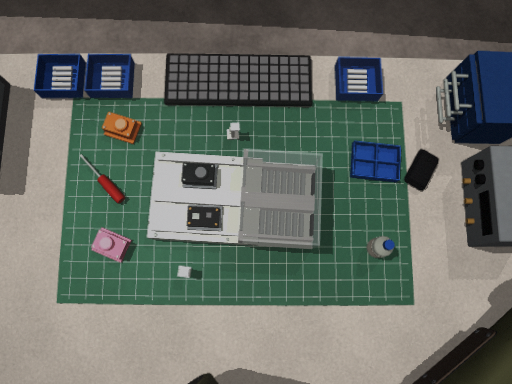

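The top view shows the lens module at (200,173), in the far (left) lane. The plain module is at (205,217) and the box is to the right, so travel is about world -y. The orange (122,127) and pink (112,244) look-alikes lie on the mat outside the station, so they are not meant. Next I measure and take a crop to confirm.

```bash
cat > h.py <<'E'
from cell import *
import cv2,numpy as np
def K(i):
    f=192/np.tan(np.radians(i['fov_y']/2)); return np.array([[f,0,i['cx']],[0,f,i['cy']],[0,0,1]])
def p2w(n,uv,depth=None,z=None):
    i=camera_info(n); uv=np.asarray(uv,float).reshape(-1,1,2)
    r=cv2.undistortPoints(uv,K(i),np.array(i['distortion'])).reshape(-1,2); r=np.c_[r,np.ones(len(r))]
    R=np.array(i['R']);t=np.array(i['t']); c=-R.T@t; D=r@R
    if depth is not None: return (r*np.asarray(depth).reshape(-1,1)-t)@R
    return c+D*((z-c[2])/D[:,2])[:,None]
def c2w(n,x):
    i=camera_info(n); return np.array(i['R']).T@(np.array(x)-i['t'])
def w2p(n,X):
    i=camera_info(n); return cv2.projectPoints(np.asarray(X,float).reshape(-1,3),cv2.Rodrigues(np.array(i['R']))[0],np.array(i['t']),K(i),np.array(i['distortion']))[0].reshape(-1,2)
E
python3 - <<'E'
from h import *
for q in ("lens_module_mid","plain_module_mid","station","bracket_1"):
  for n in ("top","scene"):
    print(q,n,[(np.round(c2w(n,b['xyz']),3),round(b['conf'],2)) for b in boxes_of(q,n)][:4])
p=cv2.imread('pics/top0.png'); c=p[135:265,140:340]; cv2.imwrite('pics/c0.png',cv2.resize(c,None,fx=4,fy=4,interpolation=cv2.INTER_CUBIC))
d=np.load('pics/top0_d.npy')
# deck/height map
v,u=np.mgrid[140:260,140:340]; 
W=p2w('top',np.c_[u.ravel(),v.ravel()],depth=d[140:260,140:340])
ok=d[140:260,140:340].ravel()>0
for lo,hi in((.033,.047),(.05,.075),(.075,.095),(.105,.125)):
    m=ok&(W[:,2]>lo)&(W[:,2]<hi); X=W[m]
    print(lo,m.sum(),np.round(np.percentile(X,[1,50,99],axis=0),3).tolist(), cv2.minAreaRect(X[:,:2].astype(np.float32)*1000))
E
```

```text
lens_module_mid top [(array([0.599, 0.091, 0.077]), 0.94), (array([0.724, 0.291, 0.038]), 0.72), (array([0.435, 0.291, 0.041]), 0.57)]
lens_module_mid scene [(array([0.746, 0.287, 0.037]), 0.82), (array([0.619, 0.086, 0.078]), 0.79)]
plain_module_mid top [(array([0.5  , 0.08 , 0.061]), 0.78)]
plain_module_mid scene [(array([ 0.457, -0.335,  0.064]), 0.72), (array([0.512, 0.072, 0.061]), 0.66)]
station top [(array([ 0.541, -0.025,  0.119]), 0.63)]
station scene [(array([ 0.604, -0.05 ,  0.088]), 0.78)]
bracket_1 top [(array([0.37 , 0.121, 0.063]), 0.66), (array([0.721, 0.014, 0.038]), 0.58)]
bracket_1 scene [(array([0.729, 0.009, 0.032]), 0.55), (array([0.382, 0.119, 0.029]), 0.52), (array([ 0.658, -0.348,  0.008]), 0.26)]
0.033 4127 [[0.445, -0.007, 0.037], [0.532, 0.132, 0.043], [0.66, 0.207, 0.047]] ((548.8424072265625, 10.365829467773438), (395.2470703125, 211.48538208007812), 86.81953430175781)
0.05 2660 [[0.436, -0.116, 0.05], [0.543, 0.083, 0.054], [0.642, 0.194, 0.073]] ((540.1881713867188, 5.655426025390625), (384.86944580078125, 193.33831787109375), 86.47937774658203)
0.075 657 [[0.433, -0.167, 0.075], [0.599, 0.088, 0.08], [0.626, 0.129, 0.093]] ((505.6084289550781, -8.330657958984375), (359.7603759765625, 102.37815856933594), 51.19907760620117)
0.105 7642 [[0.438, -0.188, 0.114], [0.539, -0.096, 0.118], [0.646, -0.006, 0.123]] ((542.9322509765625, -96.97174835205078), (183.74343872070312, 211.0078582763672), 86.7116928100586)
```

View pics/c0.png

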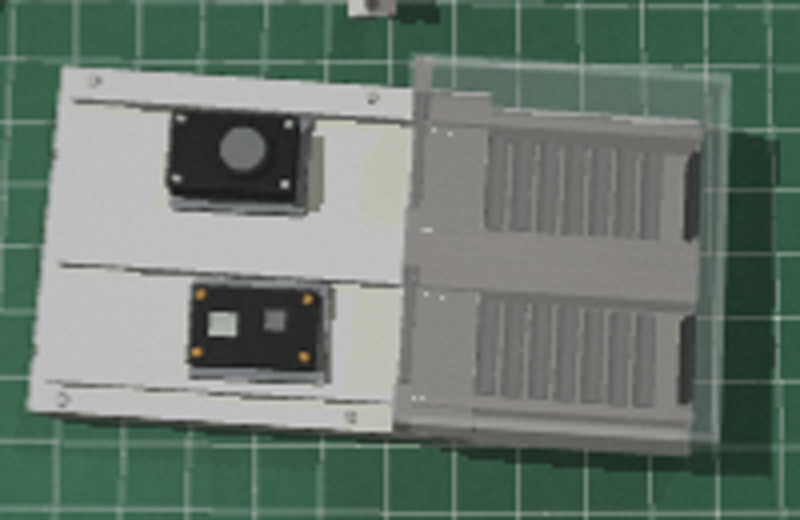

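```bash
cat >> h.py <<'E'
from scipy.spatial.transform import Rotation as Ro
O=np.array([.5476,-.013,0]); t=np.array([-.0570,-.9984,0]); l=np.array([.9984,-.0570,0]); zz=np.array([0,0,1.])
def toS(X): X=np.asarray(X)-O; return np.stack([X@t,X@l,X@zz],-1)
def fromS(s): s=np.asarray(s,float); return O+s[0]*t+s[1]*l+s[2]*zz
def goal(th,sg):
    x=np.cos(th)*t-np.sin(th)*zz; z=sg*l; return Ro.from_matrix(np.c_[x,np.cross(z,x),z])
E
python3 - <<'E'
from h import *
d=np.load('pics/top0_d.npy')[140:260,140:340]; v,u=np.mgrid[140:260,140:340]
W=p2w('top',np.c_[u.ravel(),v.ravel()],depth=d); S=toS(W)*1000
for lo,hi,y0,y1 in((70,90,15,85),(56,70,-85,-15)):
    m=(d.ravel()>0)&(S[:,2]>lo)&(S[:,2]<hi)&(S[:,0]<-20)&(S[:,1]>y0)&(S[:,1]<y1)
    X=S[m]; print(m.sum(),np.round(np.percentile(X,[2,50,98],axis=0)),cv2.minAreaRect(X[:,:2].astype(np.float32)))
    print(np.c_[u.ravel(),v.ravel()][m].min(0),np.c_[u.ravel(),v.ravel()][m].max(0))
s=sense(); R=Ro.from_quat(s['tcp_rot']); print(np.round(R.as_matrix(),3))
for sg in(1,-1):
    g=goal(np.radians(35),sg); print(sg,(g*R.inv()).as_rotvec(),g.as_matrix().round(2).tolist())
print(fromS([-.2,.05,.06]))
# overlay check
p=cv2.imread('pics/top0.png').copy()
for b in ([(-220,-105,40),(-220,105,40),(42,105,40),(42,-105,40)],[(-8,-105,116),(-8,105,116),(175,105,116),(175,-105,116)]):
    q=w2p('top',[fromS(np.array(k)/1000) for k in b]); cv2.polylines(p,[q.round().astype(int)],True,(0,0,255),1)
cv2.imwrite('pics/c1.png',cv2.resize(p[135:265,140:340],None,fx=4,fy=4,interpolation=cv2.INTER_NEAREST))
E
```

```text
625 [[-144.   27.   73.]
 [-108.   47.   80.]
 [ -73.   71.   89.]] ((-108.28363037109375, 49.29624557495117), (74.34260559082031, 46.70543670654297), 0.14492298662662506)
[181 163] [214 183]
646 [[-125.  -73.   57.]
 [ -89.  -51.   63.]
 [ -53.  -27.   68.]] ((-122.37094116210938, -50.09105682373047), (168.78704833984375, 69.06597900390625), 0.7287305593490601)
[154 200] [224 232]
[[-0.    -0.949 -0.314]
 [ 0.    -0.314  0.949]
 [-1.     0.     0.   ]]
1 [-0.67998652 -0.88671769 -1.77521189] [[-0.05, 0.03, 1.0], [-0.82, 0.57, -0.06], [-0.57, -0.82, -0.0]]
-1 [-0.80594143  0.61758954  1.09660509] [[-0.05, -0.03, -1.0], [-0.82, -0.57, 0.06], [-0.57, 0.82, 0.0]]
[0.60892 0.18383 0.06   ]
```

View pics/c1.png

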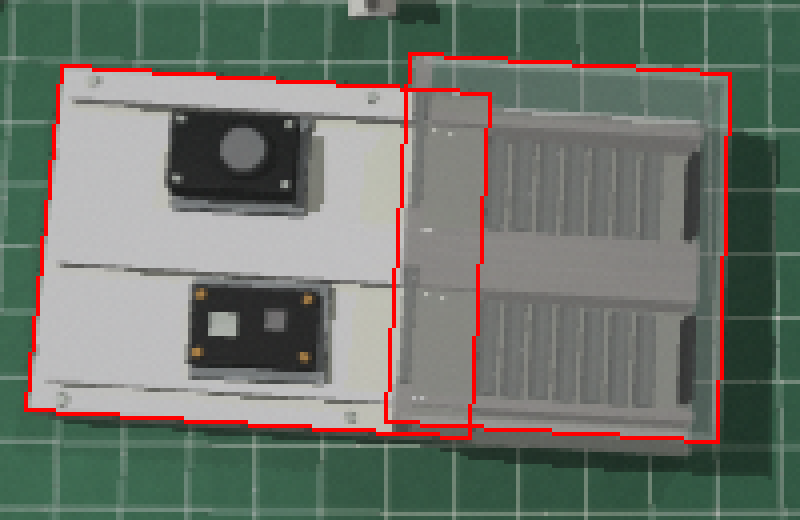

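The lens module's housing fits 74 x 47 mm with its top at z ≈ 80 mm. Its centre is at station (-108, 49), aligned with the lane, and the overlay matches the box. I'll tilt the fingers about 35° below horizontal, shut and pointing along travel, so they fit under the roof edge.

```bash
python3 -m inch '{"gripper":[0,0,0,0,0,0,0],"linear":[[0.05,0.033,0],[0.05,0.033,0],[0.05,0.033,0],[0.05,0.033,0],[0.05,0.033,0],[0.05,0.033,0],[0.05,0.033,0]],"rotation":[[0,0,0],[0,0,0],[0,0,0],[0,0,0],[0,0,0],[0,0,0],[0,0,0]]}'
python3 -c "
from h import *
s=sense();print(s['tcp_pos'],s['joint_positions'].round(2),s['finger_gap'],s['contact_force'])"
```

```text
time: 1.38
tcp_pos: [0.5446, -0.3324, 0.2321]
tcp_rot: [0.572, -0.416, -0.571, -0.416]
contact_force: [0.3, -0.8, -0.0]
finger_gap: -0.0
[ 0.544594   -0.33239407  0.23214492] [-0.23  0.14  0.19  0.   -1.62 -1.02] -0.00018960314294984594 [ 0.34722493 -0.79972389 -0.01099094]
```

```bash
python3 -m inch '{"gripper":[0,0,0,0,0,0,0,0],"linear":[[0.008,0.058,0],[0.008,0.058,0],[0.008,0.058,0],[0.008,0.058,0],[0.008,0.058,0],[0.008,0.058,0],[0.008,0.058,0],[0.008,0.058,0]],"rotation":[[-0.09,0.069,0.122],[-0.09,0.069,0.122],[-0.09,0.069,0.122],[-0.09,0.069,0.122],[-0.09,0.069,0.122],[-0.09,0.069,0.122],[-0.09,0.069,0.122],[-0.09,0.069,0.122]]}'
python3 -c "
from h import *
s=sense();print(s['tcp_pos'],s['joint_positions'].round(2),s['contact_force']);R=Ro.from_quat(s['tcp_rot'])
print((goal(np.radians(35),-1)*R.inv()).as_rotvec(), fromS([-.22,.05,.058])-s['tcp_pos'],toS(s['tcp_pos']))
p,d=camera('scene');cv2.imwrite('pics/s1.png',p)"
```

```text
time: 2.38
tcp_pos: [0.6115, 0.1455, 0.2332]
tcp_rot: [-0.631, 0.361, 0.64, -0.247]
contact_force: [0.8, -0.5, -0.2]
finger_gap: 0.003
[0.61145249 0.14553671 0.23318053] [ 0.79  0.48  0.19  0.56 -1.99 -0.94] [ 0.80408448 -0.50904382 -0.22245661]
[-0.06527846  0.06573084  0.09200347] [-0.00139249  0.05826129 -0.17518053] [-0.16192264  0.05471373  0.23318053]
```

View pics/s1.png

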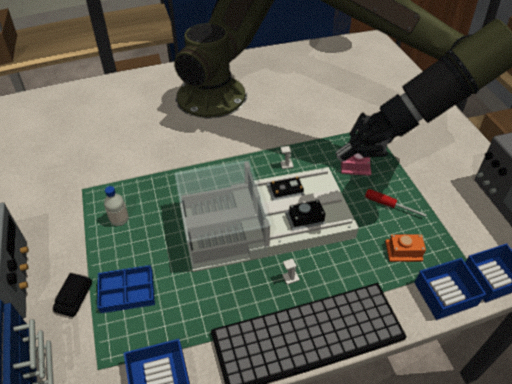

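```bash
python3 -m inch '{"gripper":[0,0,0,0,0],"linear":[[0,0.046,0],[0,0.012,-0.04],[0,0,-0.045],[0,0,-0.045],[0,0,-0.025]],"rotation":[[-0.065,0.066,0.092],[0,0,0],[0,0,0],[0,0,0],[0,0,0]]}'
python3 -c "
from h import *
s=sense();print(s['tcp_pos'],s['joint_positions'].round(2),s['contact_force']);R=Ro.from_quat(s['tcp_rot'])
print((goal(np.radians(35),-1)*R.inv()).as_rotvec(), fromS([-.18,.05,.058])-s['tcp_pos'],toS(s['tcp_pos']))
p,d=camera('scene');cv2.imwrite('pics/s2.png',cv2.resize(p[100:300,170:470],None,fx=2.6,fy=2.6))
p,d=camera('top');cv2.imwrite('pics/t2.png',cv2.resize(p[120:270,60:330],None,fx=2.9,fy=2.9))"
```

```text
time: 3.05
tcp_pos: [0.6109, 0.217, 0.0672]
tcp_rot: [-0.616, 0.34, 0.633, -0.322]
contact_force: [-1.6, -0.3, -0.0]
finger_gap: -0.002
[0.61090767 0.21703572 0.06724368] [ 0.89  0.7   0.16  0.54 -1.86 -1.  ] [-1.64809271 -0.26116844 -0.04717665]
[ 0.01462019 -0.00973029 -0.02347307] [-0.00312767 -0.05317372 -0.00924368] [-0.2332762   0.05009434  0.06724368]
```

View pics/s2.png

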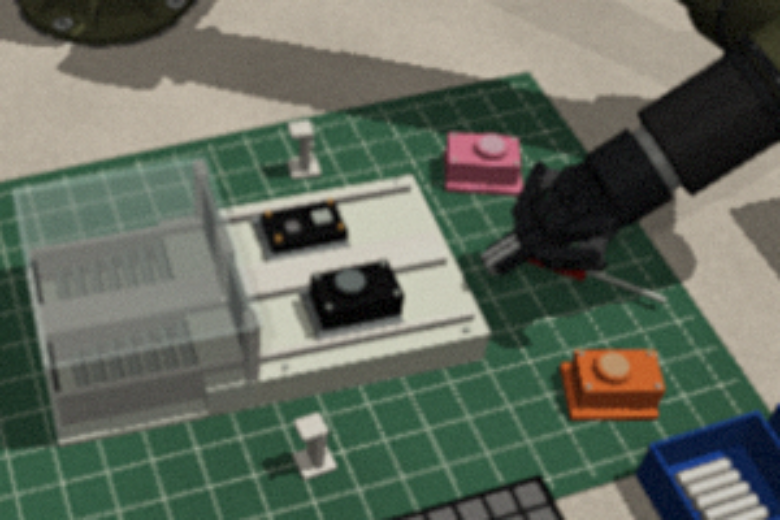

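View pics/t2.png

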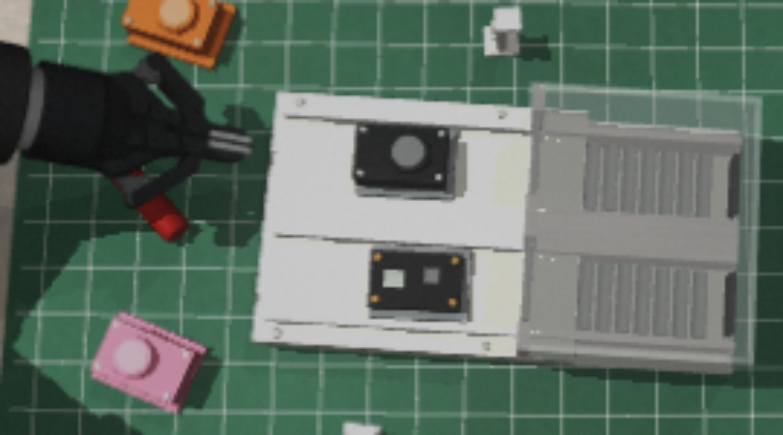

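```bash
python3 -m inch '{"gripper":[0,0,0],"linear":[[-0.001,-0.025,-0.004],[-0.001,-0.025,-0.004],[-0.001,-0.012,0]],"rotation":[[0.015,-0.01,-0.023],[0,0,0],[0,0,0]]}'
python3 -c "
from h import *
s=sense();print(s['tcp_pos'],s['contact_force']);R=Ro.from_quat(s['tcp_rot'])
print((goal(np.radians(35),-1)*R.inv()).as_rotvec(),toS(s['tcp_pos']))
p,d=camera('scene');cv2.imwrite('pics/s3.png',cv2.resize(p[100:300,170:470],None,fx=2.6,fy=2.6))"
```

```text
time: 3.52
tcp_pos: [0.6101, 0.1552, 0.0649]
tcp_rot: [-0.62, 0.344, 0.635, -0.307]
contact_force: [1.0, -0.1, 0.9]
finger_gap: -0.0
[0.61008077 0.15522302 0.06486861] [ 1.03483687 -0.10734236  0.91109464]
[-0.00329068  0.00649803 -0.00136961] [-0.17151527  0.05279208  0.06486861]
```

View pics/s3.png

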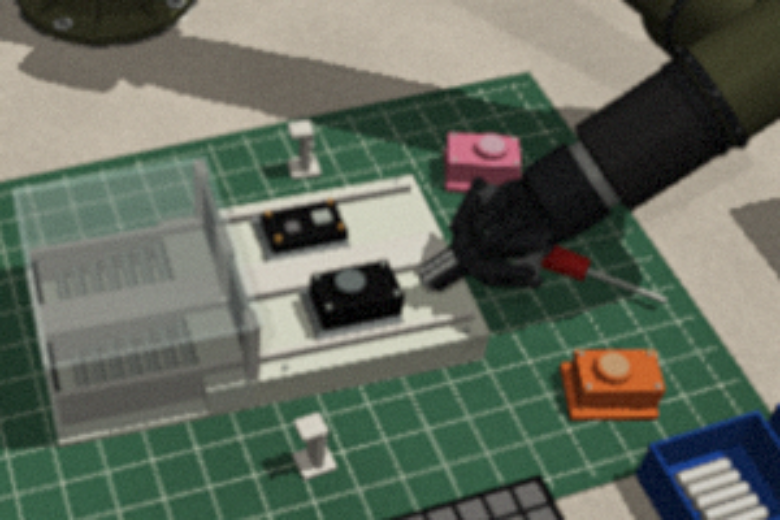

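```bash
python3 -m inch '{"gripper":[0,0,0,0,0],"linear":[[-0.003,-0.004,-0.008],[-0.001,-0.012,-0.003],[-0.001,-0.015,0],[-0.001,-0.015,0],[-0.001,-0.015,0]],"rotation":[[0,0,0],[0,0,0],[0,0,0],[0,0,0],[0,0,0]]}'
python3 -c "
from h import *
s=sense();print(s['tcp_pos'],s['contact_force']);R=Ro.from_quat(s['tcp_rot'])
print((goal(np.radians(35),-1)*R.inv()).as_rotvec(),toS(s['tcp_pos']))
p,d=camera('scene');cv2.imwrite('pics/s4.png',cv2.resize(p[100:300,170:470],None,fx=2.6,fy=2.6))"
```

```text
time: 4.2
tcp_pos: [0.6041, 0.0934, 0.0554]
tcp_rot: [-0.623, 0.342, 0.633, -0.306]
contact_force: [1.1, 2.8, -0.4]
finger_gap: 0.004
[0.60406545 0.09338363 0.05538572] [ 1.12501561  2.76213625 -0.43485234]
[-0.00737436  0.01090811 -0.00489213] [-0.10943195  0.05031124  0.05538572]
```

View pics/s4.png

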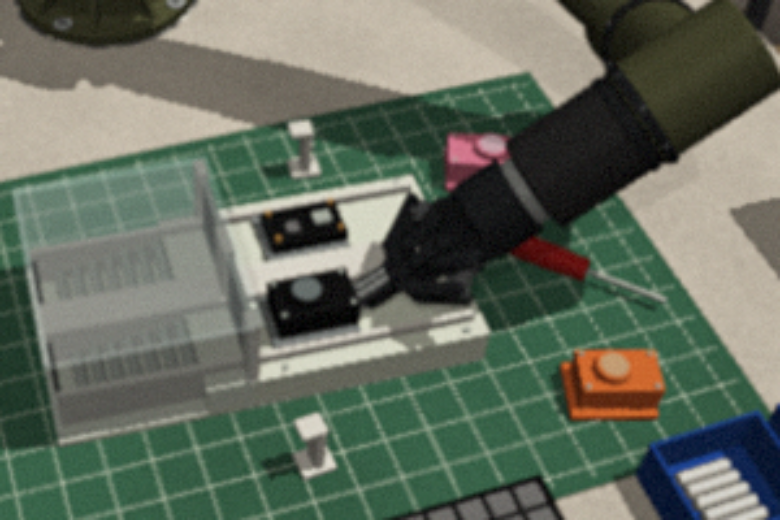

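```bash
python3 -m inch '{"gripper":[0,0,0,0,0],"linear":[[-0.001,-0.015,0.001],[-0.001,-0.015,0.001],[-0.001,-0.015,0.001],[-0.001,-0.015,0],[-0.001,-0.015,0]],"rotation":[[-0.007,0.01,-0.005],[0,0,0],[0,0,0],[0,0,0],[0,0,0]]}'
python3 -c "
from h import *
s=sense();print(s['tcp_pos'],s['contact_force']);R=Ro.from_quat(s['tcp_rot'])
print((goal(np.radians(35),-1)*R.inv()).as_rotvec(),toS(s['tcp_pos']))
p,d=camera('scene');cv2.imwrite('pics/s5.png',cv2.resize(p[100:300,170:470],None,fx=2.6,fy=2.6))"
```

```text
time: 4.88
tcp_pos: [0.598, 0.0116, 0.0579]
tcp_rot: [-0.617, 0.345, 0.637, -0.308]
contact_force: [-0.5, 1.9, -0.5]
finger_gap: -0.001
[0.59799734 0.0115701  0.05785916] [-0.47375219  1.89342921 -0.52269704]
[-0.00021935 -0.00110213  0.00268857] [-0.02740344  0.0489162   0.05785916]
```

View pics/s5.png

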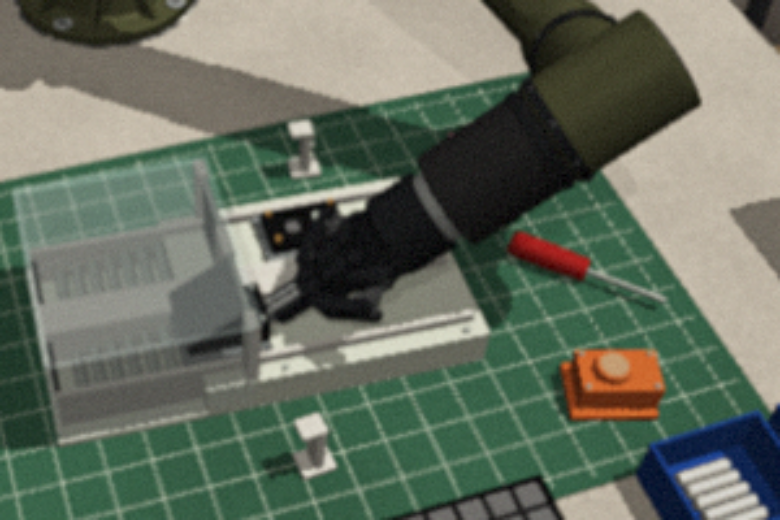

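The flap is open over the module and the fingers are centred in the lane. I'll finish the push slowly.

```bash
python3 -m inch '{"gripper":[0,0,0],"linear":[[-0.0005,-0.01,0],[-0.0005,-0.01,0],[-0.0005,-0.008,0]],"rotation":[[0,0,0],[0,0,0],[0,0,0]]}'
python3 -c "
from h import *
s=sense();print(s['tcp_pos'],s['contact_force'],toS(s['tcp_pos']))
p,d=camera('scene');cv2.imwrite('pics/s6.png',cv2.resize(p[100:300,170:470],None,fx=2.6,fy=2.6))
p,d=camera('top');cv2.imwrite('pics/t6.png',cv2.resize(p[120:270,60:330],None,fx=2.9,fy=2.9))"
```

```text
time: 5.3
tcp_pos: [0.5969, -0.019, 0.0596]
tcp_rot: [-0.617, 0.346, 0.636, -0.308]
contact_force: [0.6, 4.8, 4.5]
finger_gap: 0.002
[ 0.59686852 -0.01899172  0.05963151] [0.58538769 4.79320937 4.53381949] [0.00317383 0.04953122 0.05963151]
```

View pics/s6.png

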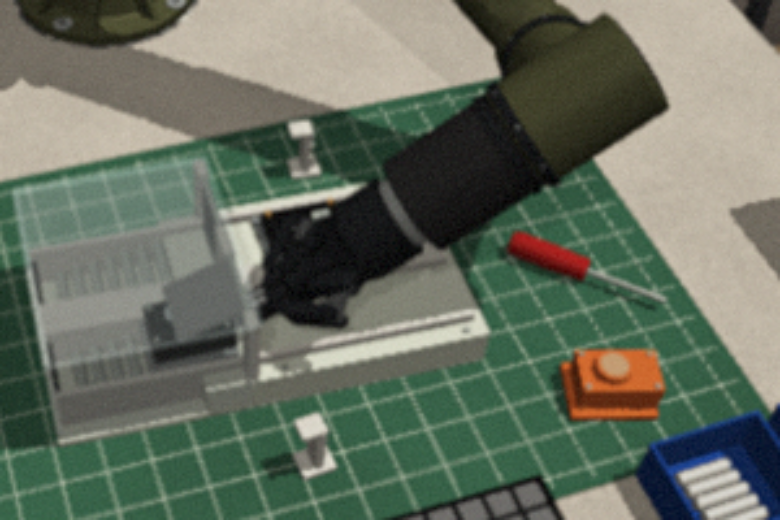

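View pics/t6.png

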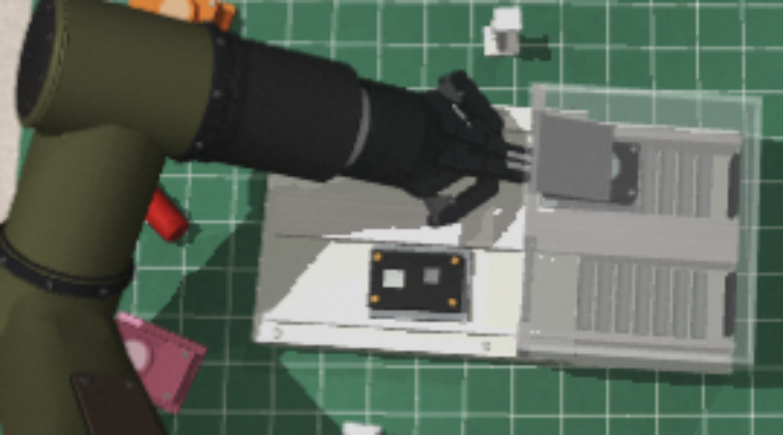

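```bash
python3 -m inch '{"gripper":[0,0,0],"linear":[[-0.0005,-0.008,0],[0,-0.005,0],[0,0,0]],"rotation":[[0,0,0],[0,0,0],[0,0,0]]}'
python3 -c "
from h import *
s=sense();print(s['tcp_pos'],s['contact_force'],toS(s['tcp_pos']))
p,d=camera('top');cv2.imwrite('pics/t7.png',cv2.resize(p[120:270,60:330],None,fx=2.9,fy=2.9))"
```

```text
time: 5.78
tcp_pos: [0.5946, -0.0347, 0.0578]
tcp_rot: [-0.615, 0.346, 0.638, -0.307]
contact_force: [-0.8, -0.0, 0.5]
finger_gap: -0.0
[ 0.59456251 -0.03465997  0.05784132] [-0.81242294 -0.03732394  0.48237202] [0.01894845 0.04812199 0.05784132]
```

View pics/t7.png

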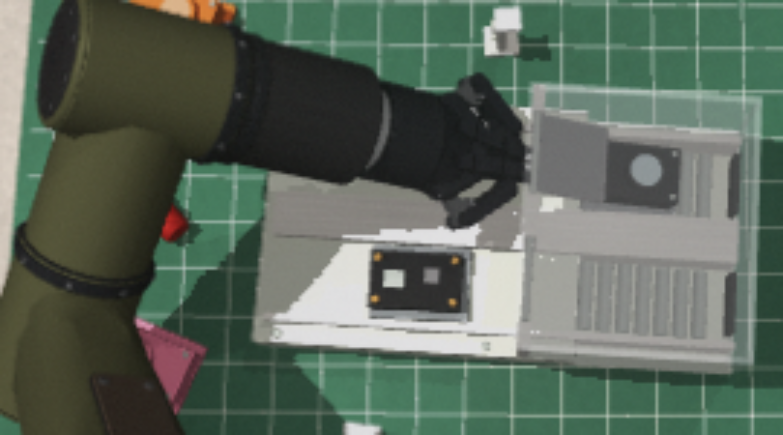

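The module is rolling away and the contact force is now zero. I'll hold still for a moment to let it finish.

```bash
python3 -m inch '{"gripper":[0,0,0,0],"linear":[[0,0,0],[0,0,0],[0,0,0],[0,0,0]],"rotation":[[0,0,0],[0,0,0],[0,0,0],[0,0,0]]}'
python3 -c "
from h import *
s=sense();print(s['tcp_pos'],s['contact_force'],toS(s['tcp_pos']))
p,d=camera('top');cv2.imwrite('pics/t8.png',cv2.resize(p[120:270,60:330],None,fx=2.9,fy=2.9))"
```

```text
time: 6.32
tcp_pos: [0.5947, -0.0341, 0.0577]
tcp_rot: [-0.615, 0.346, 0.638, -0.308]
contact_force: [-0.6, 0.6, 0.4]
finger_gap: -0.002
[ 0.59470649 -0.03405032  0.05771747] [-0.60095083  0.59730371  0.43846218] [0.01833157 0.04823099 0.05771747]
```

View pics/t8.png

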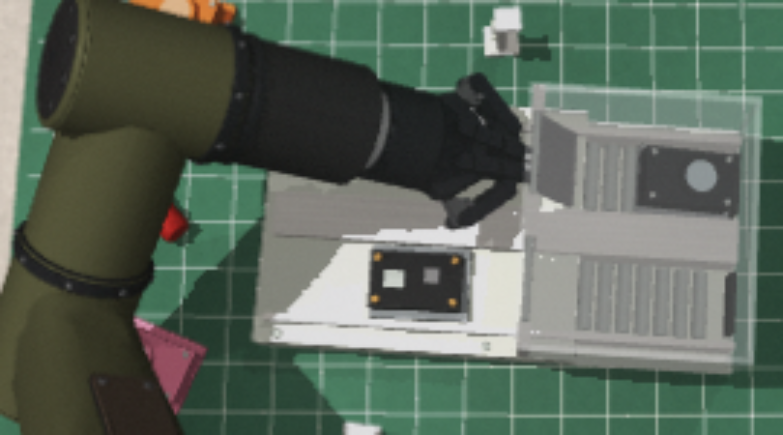

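The module is at the end stop and the flap is resting on the fingers. I'll draw straight back along the lane.

```bash
python3 -m inch '{"gripper":[0,0,0,0,0,0,0,0],"linear":[[0.001,0.015,0],[0.001,0.02,0],[0.0015,0.025,0.002],[0.0015,0.03,0.002],[0.002,0.03,0.005],[0.002,0.03,0.02],[0.002,0.03,0.03],[0,0.02,0.04]],"rotation":[[0,0,0],[0,0,0],[0,0,0],[0,0,0],[0,0,0],[0,0,0],[0,0,0],[0,0,0]]}'
python3 -m inch '{"gripper":[0,0,0,0,0,0,0,0],"linear":[[0,0.02,0.04],[0,0.02,0.04],[0,0,0],[0,0,0],[0,0,0],[0,0,0],[0,0,0],[0,0,0]],"rotation":[[0,0,0],[0,0,0],[0,0,0],[0,0,0],[0,0,0],[0,0,0],[0,0,0],[0,0,0]]}'
python3 - <<'E'
from h import *
s=sense();print(s['contact_force'],toS(s['tcp_pos']))
p,d=camera('top');cv2.imwrite('pics/t9.png',cv2.resize(p[120:270,60:330],None,fx=2.9,fy=2.9))
p2,d2=camera('scene');cv2.imwrite('pics/s9.png',cv2.resize(p2[120:290,160:400],None,fx=3.3,fy=3.3,interpolation=cv2.INTER_CUBIC))
for q in ("lens_module_mid","plain_module_mid"):
  print(q,[(np.round(toS(c2w('top',b['xyz'])),3),round(b['conf'],2)) for b in boxes_of(q,'top')][:4])
E
```

```text
time: 7.38
tcp_pos: [0.6038, 0.1798, 0.1556]
tcp_rot: [-0.614, 0.345, 0.638, -0.311]
contact_force: [1.2, 1.0, 0.7]
finger_gap: -0.003
time: 8.38
tcp_pos: [0.6021, 0.2283, 0.2377]
tcp_rot: [-0.615, 0.343, 0.637, -0.313]
contact_force: [1.1, -0.1, 0.8]
finger_gap: 0.0
[ 1.10933761 -0.10717516  0.75316264] [-0.24399506  0.0406315   0.23765498]
lens_module_mid [(array([-0.317,  0.159,  0.041]), 0.63), (array([-0.299, -0.129,  0.039]), 0.59)]
plain_module_mid [(array([-0.092, -0.055,  0.061]), 0.87)]
```

View pics/t9.png

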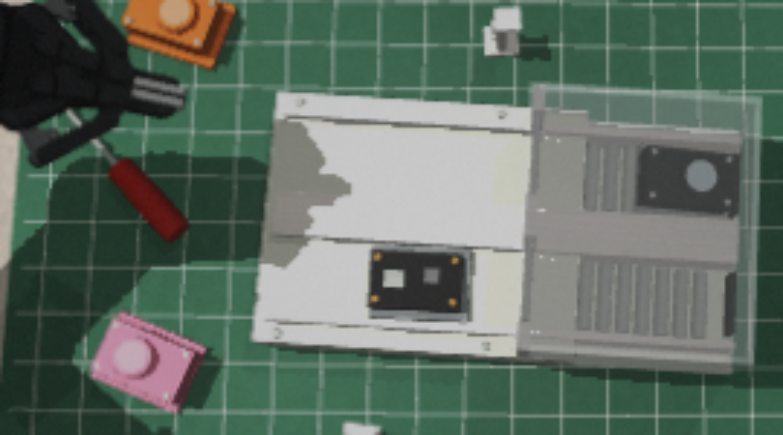

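View pics/s9.png

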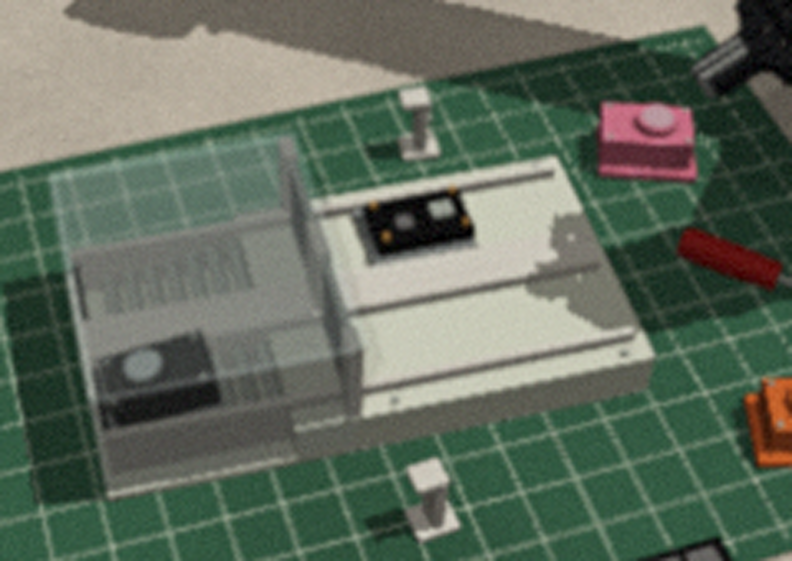

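```bash
python3 - <<'E'
from h import *
print(toS(p2w('top',[[60+689/2.9,120+181/2.9]],z=.073)))
print(sense()['joint_vel'].round(3)); print(sign_off())
E
```

```text
[[0.12664413 0.04223337 0.073     ]]
[ 0.002  0.     0.002 -0.     0.001 -0.002]
the job is handed in; nothing more can be done
None
```

The lens module is inside the box on the rollers, its flap looks fully shut behind it, and I have handed the job in. The job took about 8.5 s of the 38 s allowed. No verdict is reported, so these are my own last checks:

- **Push:** I pushed it from behind along the far (left) lane with shut fingers tilted about 35° below horizontal. Contact forces in the readings after each move stayed under about 7 N. It rolled off by itself, and I drew the fingers straight back out.
- **Lens module:** it sits upright against the end stop. I measured its centre at about 127 mm past the flap plane, against the required 95 to 140 mm. This comes from pixels picked by hand in the top view.
- **Flaps and bench:** both flaps look shut in the last pictures. I judged that by eye and did not measure the angle. The plain module stayed where it was, at about -92 mm along its lane by the network and about -89 mm at the start by depth. The brackets and screwdriver look untouched. The bottle and screw tray were outside the last pictures, but the arm passed well above that area.
- **Disagreement:** in the final top view the network no longer found the lens module behind the clear roof. It reported only the orange and pink look-alikes, so I relied on the pictures for its position.

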